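# Shut the filter pots from cleanest to dirtiest

### The job

Membrane filters have just been laid into the three hinged-lid pots in the rack: the tallest pot holds the blank, the middle one a lightly loaded filter, the shortest a heavily loaded one. With the fingertips push each lid gently down until it lies fully shut, first the tallest, then the middle, then the shortest; so that nothing is carried over to a cleaner pot, touch no pot or lid before its turn and do not go back to one once the next is being shut. Leave the pots standing in their wells (nothing is to be gripped or lifted) and do not move the things around the rack.

Things in the scene. Friction and masses are not known exactly. Their poses are not given: they have to be found in the camera images.
- rack: solid aluminium block rack, 78 mm (x) by 291 mm (y) by 50 mm high, fixed to the worktop, three round wells 38 mm deep in a row along its y axis, 92 mm apart; origin at the centre of its underside; one pot stands in each well, which pot in which well varies, pot floors 8 mm above the worktop
- pot_tall: the tallest of three loose white plastic pots with hinged flip lids: 100 mm high to its rim, 56 mm outside diameter, standing upright in a well of the rack with its rim 108 mm above the worktop; origin at the centre of its underside; the lid's hinge is on the pot's +x side (turned away from the robot to within about 40 degrees), 32.5 mm from the pot's axis, its line running along the pot's y axis at rim height
- lid_tall (a joint): hinge of that pot's lid, rad: 0 shut flat on the rim, grows as the front edge swings up and back; starts 0.5 to 0.95. A stiffish hinge: the lid stays where it is left and closes under a straight downward push of about 1 to 3 N over the pot's axis, wherever in that range it starts
- lid_tall_top (a point): centre of the top of that lid, on its raised middle when that is not pressed (the lid is a disc of 61 mm diameter, 6 mm thick at its edge, with a 10 mm thumb tab at the front and a raised flexible middle, 45 mm across and 3.5 mm proud, that gives way 1 mm for every 3.5 N, up to 3.5 mm, and springs back), 32.5 mm from the hinge line; it moves with the lid; when shut it lies over the pot's axis, 6.5 mm above the rim, that is 114.5 mm above the worktop
- pot_middle: the middle of three loose white plastic pots with hinged flip lids: 80 mm high to its rim, 56 mm outside diameter, standing upright in a well of the rack with its rim 88 mm above the worktop; origin at the centre of its underside; the lid's hinge is on the pot's +x side (turned away from the robot to within about 40 degrees), 32.5 mm from the pot's axis, its line running along the pot's y axis at rim height
- lid_middle (a joint): hinge of that pot's lid, rad: 0 shut flat on the rim, grows as the front edge swings up and back; starts 0.5 to 0.95. A stiffish hinge: the lid stays where it is left and closes under a straight downward push of about 1 to 3 N over the pot's axis, wherever in that range it starts
- lid_middle_top (a point): centre of the top of that lid, on its raised middle when that is not pressed (the lid is a disc of 61 mm diameter, 6 mm thick at its edge, with a 10 mm thumb tab at the front and a raised flexible middle, 45 mm across and 3.5 mm proud, that gives way 1 mm for every 3.5 N, up to 3.5 mm, and springs back), 32.5 mm from the hinge line; it moves with the lid; when shut it lies over the pot's axis, 6.5 mm above the rim, that is 94.5 mm above the worktop
- pot_short: the shortest of three loose white plastic pots with hinged flip lids: 60 mm high to its rim, 56 mm outside diameter, standing upright in a well of the rack with its rim 68 mm above the worktop; origin at the centre of its underside; the lid's hinge is on the pot's +x side (turned away from the robot to within about 40 degrees), 32.5 mm from the pot's axis, its line running along the pot's y axis at rim height
- lid_short (a joint): hinge of that pot's lid, rad: 0 shut flat on the rim, grows as the front edge swings up and back; starts 0.5 to 0.95. A stiffish hinge: the lid stays where it is left and closes under a straight downward push of about 1 to 3 N over the pot's axis, wherever in that range it starts
- lid_short_top (a point): centre of the top of that lid, on its raised middle when that is not pressed (the lid is a disc of 61 mm diameter, 6 mm thick at its edge, with a 10 mm thumb tab at the front and a raised flexible middle, 45 mm across and 3.5 mm proud, that gives way 1 mm for every 3.5 N, up to 3.5 mm, and springs back), 32.5 mm from the hinge line; it moves with the lid; when shut it lies over the pot's axis, 6.5 mm above the rim, that is 74.5 mm above the worktop
- filter_carton: carton of membrane filters, 66 x 85 x 116 mm high, standing to the right of the rack; origin at the centre of its underside; bystander
- sample_jar: sample cup with a screw lid, 56 mm diameter, 60 mm high, to the left of the rack; origin at the centre of its underside; bystander
- tweezers: steel tweezers, 128 mm long (y), 10 mm high, lying in front of the rack; origin under the middle; bystander
- marker: felt marker, 128 mm long (y), 16 mm thick, lying in front of the rack; origin under the middle; bystander
There are look-alikes about, which are no part of the job. Leave any blue look-alike of the pot_middle alone.

How it is judged:
On the way, in this order (a step that is already met when the one before it is completed fails the run):
1. the tallest pot's lid is shut, the other two still open (value of joint lid_tall below 0.06 rad and value of joint each of lid_middle, lid_short above 0.3 rad), for 0.2 s.
2. the middle pot's lid is shut too, the shortest still open (value of joint each of lid_tall, lid_middle below 0.06 rad and value of joint lid_short above 0.3 rad), for 0.2 s.
3. the shortest pot's lid is shut too (value of joint each of lid_tall, lid_middle, lid_short below 0.06 rad), for 0.2 s.
At the end, for the whole second after the job is handed in: All three lids are shut (hinge under 0.06 rad), the pots are at rest, upright and seated in the row of wells (within 8 mm of its line, not raised more than 6 mm), and the four things round the rack are within 20 mm of where they stood (all of step 3 and angle between each of pot_tall, pot_middle, pot_short's own z axis and vertical below 0.12 rad and z of each of pot_tall, pot_middle, pot_short in the frame of rack below 0.014 m and x of pot_tall in the frame of rack between -0.008 and 0.008 m and linear speed of each of pot_tall, pot_middle, pot_short below 0.02 m/s and x of pot_middle in the frame of rack between -0.008 and 0.008 m and x of pot_short in the frame of rack between -0.008 and 0.008 m and distance of each of filter_carton, sample_jar, tweezers, marker from where it was at the start of the episode below 0.02 m); the robot touches nothing.
It fails at once if a pot is touched before its turn (the middle one before the tallest is shut, the shortest before both others are) ((contact force between any of the arm, the fingers and pot_middle above 0.5 N and value of joint lid_tall above 0.1 rad) or (contact force between any of the arm, the fingers and pot_short above 0.5 N and value of joint any of lid_tall, lid_middle above 0.1 rad)).
It fails at once if a pot is touched again once the next one's lid has been closed below 0.3 rad ((contact force between any of the arm, the fingers and pot_tall above 0.5 N and value of joint lid_middle below 0.3 rad) or (contact force between any of the arm, the fingers and pot_middle above 0.5 N and value of joint lid_short below 0.3 rad)).
It fails at once if a pot or lid is pushed with more than 30 N (contact force between any of the arm, the fingers and pot_tall above 30 N or contact force between any of the arm, the fingers and pot_middle above 30 N or contact force between any of the arm, the fingers and pot_short above 30 N).
It fails at once if a pot is lifted more than 10 mm (z of any of pot_tall, pot_middle, pot_short in the frame of rack above 0.018 m).
It fails at once if a thing beside the rack is moved more than 20 mm (distance of any of filter_carton, sample_jar, tweezers, marker from where it was at the start of the episode above 0.02 m).
It also fails if it takes over 51 s, if anything falls off the work surface, if the arm or the gripper's body presses on something with over 40 N, if the wrist force passes 120 N, or if a joint passes its speed limit or range.

### The arm

A 6-joint arm with a two-finger parallel gripper is mounted at the origin on a cart in front of the work surface, level with it; the furniture and walls round the work are solid. World frame = base frame: x ahead of the robot, y to its left, z up, the work surface at z = 0. Lengths are in m, angles in rad, forces in N, time in s.
With the tool pointing down it reaches from about 0.35 to 0.975 m from the base axis. Payload 4.9 kg.
Tool frame: the origin (TCP) lies on the mounting face of the last link; the fingertips stand 173 mm ahead of it and the grasp point (between the pads) lies 155 mm ahead of it; z points along the fingers, y is the line along which they close (so a half turn about z gives the same grasp; the last joint's range is limited). The gripper opens to 85 mm and grips with 20 to 120 N. Pads are 22 mm wide; open, the fingers measure 114 mm over their backs; the gripper's body (76 mm by 85 mm) begins 54 mm behind the grasp point. The pads swing forward as they close: fully open they stand 13 mm farther back than shut.
Start: joints at [1.167, 0.053, 1.613, -0, 1.476, -0.119], TCP at [0.176, 0.6, 0.405] pointing down, gripper open.
Joint ranges: [-3.01, 3.01], [-1.01, 2.22], [0.06, 2.58], [-1.02, 4.17], [0.09, 2.62], [-3.14, 3.14]. Speed limits (rad/s): [2.57, 2.57, 3.14, 3.14, 3.14, 3.14].

### API

Orientations are given as a rotation vector (axis times angle).
In Python, from station import monitor, eyes, finish_job gives the robot as it stands. The module is installed in compiled form; this text tells all that it offers.
- The arm moves only by the tool step_arm, never from a script. Its argument "commands" is a list of rows, each a list of 3 entries, a list of its own where there are three numbers: the opening in per cent of the stroke, from 0 (shut) to 100 (fully open), then the shift along the tool's x, y, z in mm, then the turn about the tool's z in degrees. In form: [[hand, [x, y, z], yaw], ...]. A call has 1 to 12 rows; each row is the pose to reach, as a shift and turn from the pose commanded when the call began, along the tool's axes at that moment; what a row does not reach only later rows make up. A row lasts 1/8 s, in which the tool goes at most 62.5 mm and 10.7 degrees, less where a joint would pass 70% of its speed; a pose out of reach is approached as far as the arm can. A call with a gripper value outside its range is refused whole. The fingers move at their own pace and stop on an object; "squeeze" is the grip in N (left out, the last holds). Time passes only in rows, so rows that repeat a pose let the fingers close. It gives the time, the measured TCP pose, the force, the opening and the grip force at its end, in the units of the state.
- monitor.get_obs(): the state, without advancing time (a new reading comes with each control period).
- eyes.get_image(name): name is "scene" or "top"; returns the picture (480x640x3 uint8, red, green, blue); there is no depth.
- eyes.camera_info(name): a dict with "camera_matrix" (3x3 intrinsics, pixels), "extrinsics" (4x4, takes a point from camera to world coordinates). Camera axes: x right, y down, z forward; pixel columns grow to the right and rows downward; lengths in m; the calibration is good to about 2 mm. A picture is of the moment at which its call begins. camera_info takes no time and is no camera call.
- finish_job(): hands the job in; it is judged then, once.
The state is a dict: "t": time; "q": joint angles; "dq": joint speeds; "effort": joint torques, N m; "tool_pos": TCP position; "tool_rot": TCP orientation; "contact_force": force on the tool from outside, world axes, zero at the start; "wrist_torque": the same for the moment, N m; "opening": finger opening in m; "grip_force": force on a finger pad.
Only numpy, scipy, OpenCV 4.12 (cv2) and the standard library are available. Lean on these libraries where they do the work, as an engineer would, in place of code of your own. Each camera call takes 0.05 s, during which the arm holds its last target. There are 200 camera calls.

## Working session

There is one attempt and no reset: what is moved stays moved. The work goes in short steps, Python scripts to look and compute and a tool call to move; the robot and the scene stay as the last step left them, time stands still between calls to the robot, and variables do not carry over. Pictures are saved under pics/ and viewed, at most 10 in all, crops included, and the job is handed in when it is done.

Besides the shell and the picture viewer there is one more tool, called after ">>>" as name([rows], argument=value, ...), one row to a line, values as JSON. step_arm: Moves the arm, as the interface text tells. Its arguments: {"type":"object","properties":{"commands":{"type":"array"},"squeeze":{"type":"number"}},"required":["commands"]}

```bash
mkdir -p pics
python3 - <<'E'
from station import monitor, eyes
import cv2,numpy as np
o=monitor.get_obs();print({k:np.round(v,3).tolist() for k,v in o.items()})
for n in("scene","top"):
    cv2.imwrite(f"pics/{n}0.png",eyes.get_image(n)[:,:,::-1])
    c=eyes.camera_info(n);print(n,np.round(c["camera_matrix"],1).tolist(),np.round(c["extrinsics"],3).tolist())
E
```

```text
{'t': 0.0, 'q': [1.167, 0.053, 1.614, 0.0, 1.476, -0.119], 'dq': [0.001, 0.001, -0.001, 0.001, 0.0, -0.0], 'effort': [0.001, -39.37, -37.017, -0.0, 0.007, 0.0], 'tool_pos': [0.175, 0.6, 0.403], 'tool_rot': [-0.446, -3.109, 0.003], 'contact_force': [-0.165, 0.752, -0.129], 'wrist_torque': [0.026, -0.016, 0.005], 'grip_force': 0.0, 'opening': 0.085}
scene [[485.8, 0.0, 312.6], [0.0, 485.8, 236.0], [0.0, 0.0, 1.0]] [[0.5, -0.678, 0.539, -0.05], [-0.866, -0.384, 0.321, -0.337], [-0.01, -0.627, -0.779, 0.886], [0.0, 0.0, 0.0, 1.0]]
top [[569.3, 0.0, 310.0], [0.0, 569.3, 246.6], [0.0, 0.0, 1.0]] [[0.015, -0.991, 0.135, 0.342], [-1.0, -0.011, 0.029, -0.029], [-0.027, -0.136, -0.99, 1.103], [0.0, 0.0, 0.0, 1.0]]
```

View pics/top0.png

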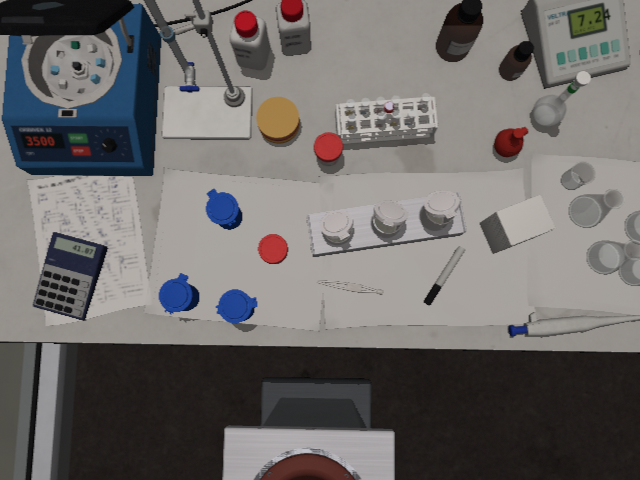

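View pics/scene0.png

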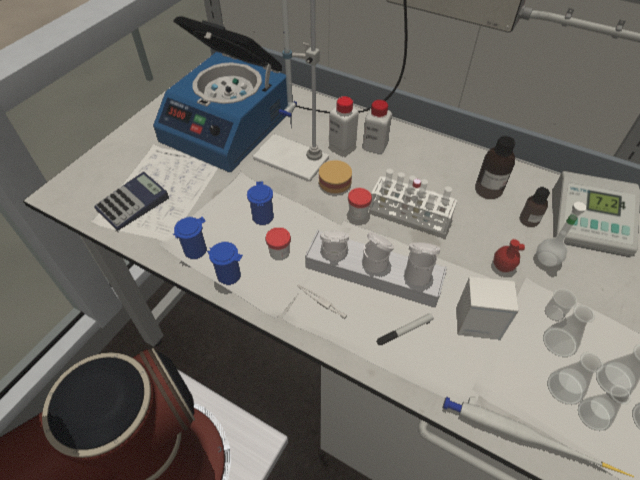

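Run:
```python
import cv2,numpy as np
t=cv2.imread("pics/top0.png")[182:262,303:473];s=cv2.imread("pics/scene0.png")[226:306,298:458]
def big(a,x0,y0,k):
    a=cv2.resize(a,None,fx=k,fy=k,interpolation=cv2.INTER_CUBIC)
    for x in range((-x0)%20,a.shape[1]//k,20):
        cv2.putText(a,str(x0+x),(x*k,9),0,.33,(0,0,255));cv2.line(a,(x*k,10),(x*k,16),(0,0,255))
    for y in range((-y0)%20,a.shape[0]//k,20):
        cv2.putText(a,str(y0+y),(0,y*k+4),0,.33,(0,0,255))
    return a[:300,:]
a=cv2.resize(t,None,fx=4.7,fy=4.7)
A=big(t,303,182,4);B=big(s,298,226,4)
A=cv2.resize(t,(799,376),interpolation=cv2.INTER_CUBIC)
cv2.imwrite("pics/c_top.png",A)
cv2.imwrite("pics/c_scene.png",cv2.resize(s,(800,400),interpolation=cv2.INTER_CUBIC))
```

```text
(no output)
```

View pics/c_top.png

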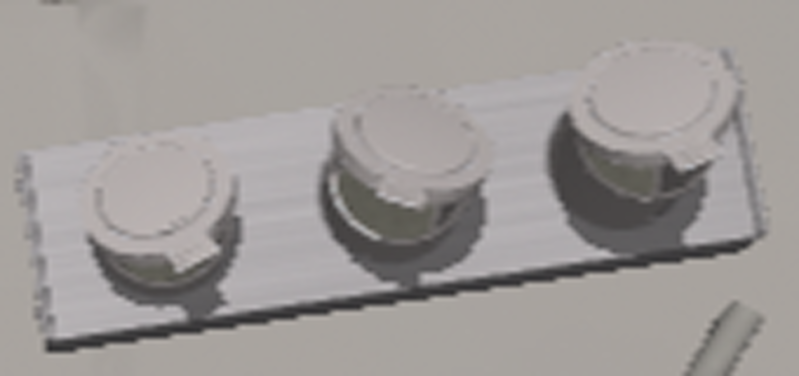

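View pics/c_scene.png

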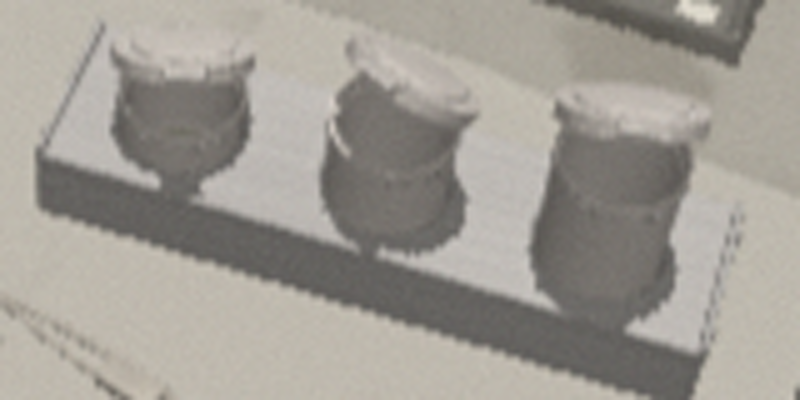

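The two left-over red-capped jars and the three blue pots (178,295; 237,306; 223,209 in top) are the look-alikes. The white pots in the rack sit at top-view pixels (337,225), (390,215) and (441,207), and from left to right they appear to be short, middle and tall. I'll fit the rack and overlay predicted rims to check this.

```bash
cat > h.py <<'E'
import numpy as np,cv2
from station import monitor,eyes
from scipy.spatial.transform import Rotation as R
def proj(n,P):
    c=eyes.camera_info(n);E=np.linalg.inv(c["extrinsics"]);p=np.atleast_2d(P)@E[:3,:3].T+E[:3,3]
    p=p@np.array(c["camera_matrix"]).T;return p[:,:2]/p[:,2:]
def shift(P):  # tool-axis mm from present TCP to world TCP P
    o=monitor.get_obs();return np.round(1000*R.from_rotvec(o["tool_rot"]).inv().apply(np.array(P)-o["tool_pos"]),1)
E
python3 - <<'E'
from h import *
from scipy.optimize import least_squares
T=(np.array([[25,155],[48,342],[762,236],[728,52]])+.5)/4.7-.5+[303,182]
S=(np.array([[102,25],[40,152],[700,350],[740,208]])+.5)/5-.5+[298,226]
L=np.array([[.039,.1455],[-.039,.1455],[-.039,-.1455],[.039,-.1455]])
def W(p,l,z):
    c,s=np.cos(p[2]),np.sin(p[2]);l=np.atleast_2d(l)
    return np.c_[l@np.array([[c,s],[-s,c]])+p[:2],np.full(len(l),z)]
f=lambda p:np.r_[proj("top",W(p,L,.05))-T,proj("scene",W(p,L,.05))-S].ravel()
r=least_squares(f,[.4,-.15,0.1]);print(r.x,np.round(r.fun,1))
for q in((.092,"l"),(0,"m"),(-.092,"r")):print(W(r.x,[0,q[0]],0).round(4))
t=cv2.imread("pics/top0.png");s=cv2.imread("pics/scene0.png");a=np.linspace(0,6.28,40);out=[]
for n,im,(x0,y0,w,h) in(("top",t,(303,182,170,80)),("scene",s,(298,226,160,80))):
    k=4.7;A=cv2.resize(im[y0:y0+h,x0:x0+w],None,fx=k,fy=k,interpolation=cv2.INTER_CUBIC)
    def dr(P,c):cv2.polylines(A,[np.int32((proj(n,P)-[x0,y0]+.5)*k)],True,c,1)
    dr(W(r.x,L,.05),(255,0,0))
    for yy,z in((.092,.068),(0,.088),(-.092,.108)):
        dr(W(r.x,np.c_[.028*np.cos(a),yy+.028*np.sin(a)],z),(0,0,255))
        dr(W(r.x,np.c_[.028*np.cos(a),yy+.028*np.sin(a)],.05),(0,160,0))
    out.append(cv2.resize(A,(640,296)))
cv2.imwrite("pics/ov.png",np.vstack(out))
E
```

```text
[ 0.53269581 -0.14025637  0.15807206] [-1.7 -0.8 -0.6  0.1  2.3 -0.1  2.  -1.4 -2.  -0.9 -2.5  0.   0.7  1.5
  0.4 -0. ]
[[ 0.5182 -0.0494  0.    ]]
[[ 0.5327 -0.1403  0.    ]]
[[ 0.5472 -0.2311  0.    ]]
```

View pics/ov.png

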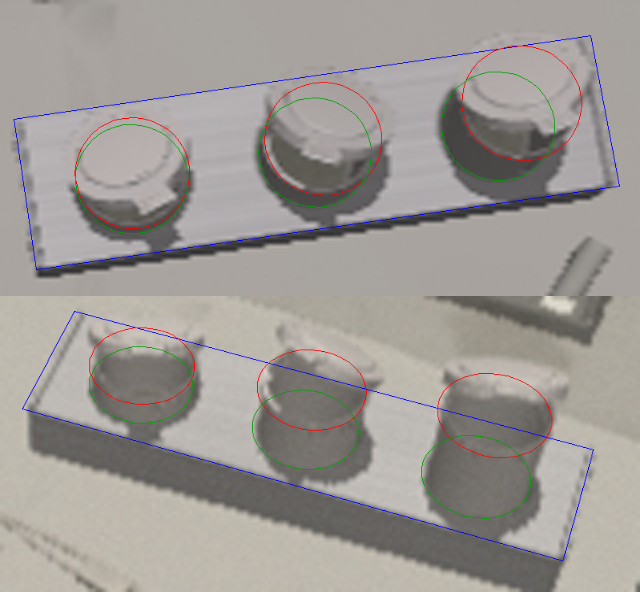

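The overlay matches: the rims at 68, 88 and 108 mm fit left, middle and right. So tall is the right pot, middle the centre one and short the left one. Close the fingers and travel above the tall pot.

>>> step_arm([
  [0,[-40,-47,0],0],
  [0,[-80,-94,0],0],
  [0,[-120,-141,0],0],
  [0,[-160,-188,0],0],
  [0,[-200,-235,0],0],
  [0,[-240,-282,0],0],
  [0,[-280,-329,0],0],
  [0,[-320,-376,0],0],
  [0,[-360,-423,0],0],
  [0,[-400,-470,0],0],
  [0,[-440,-517,0],0],
  [0,[-480,-564,0],0],
])

```text
t: 1.6
tool_pos: [0.478, -0.0784, 0.4044]
tool_rot: [0.447, 3.11, 0.001]
contact_force: [-0.1, 1.3, 0.0]
opening: -0.0
grip_force: 0.0
```

>>> step_arm([
  [0,[-40,-47,0],0],
  [0,[-80,-94,0],0],
  [0,[-110,-129,0],0],
  [0,[-110,-129,0],0],
  [0,[-110,-129,0],0],
  [0,[-110,-129,0],0],
  [0,[-110,-129,0],0],
])

```text
t: 2.48
tool_pos: [0.5469, -0.23, 0.405]
tool_rot: [0.444, 3.11, -0.0]
contact_force: [0.0, -1.1, -0.2]
opening: -0.0
grip_force: 0.0
```

Run:
```python
from h import *
o=monitor.get_obs();print(o["t"],o["tool_pos"],o["tool_rot"],o["contact_force"],o["opening"],shift([.5472,-.2311,.403]))
c=[]
for n,(x0,y0) in(("top",(360,130)),("scene",(340,170))):
    c.append(cv2.resize(eyes.get_image(n)[y0:y0+140,x0:x0+180,::-1],None,fx=2.1*2,fy=2.1*2)[:,:756])
cv2.imwrite("pics/a1.png",cv2.resize(np.hstack(c),(800,311)))
```

```text
2.475 [ 0.54692219 -0.22997109  0.40497983] [ 4.43805344e-01  3.10968554e+00 -1.82567621e-04] [ 0.02046451 -1.13243659 -0.19525309] -1.9361432573959843e-05 [-0.6 -1.   2. ]
```

View pics/a1.png

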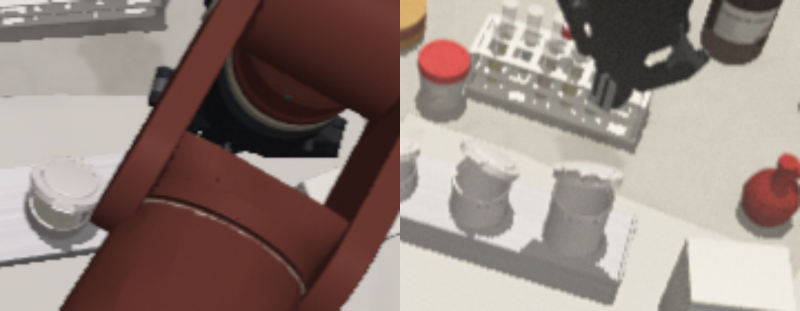

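The fingertips are above the tall pot, and its lid is still open and untouched. Descend along the pot's axis.

>>> step_arm([
  [0,[-0.5,-1,25],0],
  [0,[-0.5,-1,45],0],
  [0,[-0.5,-1,55],0],
  [0,[-0.5,-1,60],0],
  [0,[-0.5,-1,65],0],
  [0,[-0.5,-1,70],0],
  [0,[-0.5,-1,75],0],
  [0,[-0.5,-1,80],0],
  [0,[-0.5,-1,85],0],
  [0,[-0.5,-1,90],0],
  [0,[-0.5,-1,95],0],
  [0,[-0.5,-1,100],0],
])

```text
t: 4.08
tool_pos: [0.5473, -0.2322, 0.3044]
tool_rot: [0.446, 3.11, 0.0]
contact_force: [-0.9, -0.4, 0.5]
opening: -0.0002
grip_force: 0.0
```

>>> step_arm([
  [0,[0,0,4],0],
  [0,[0,0,8],0],
  [0,[0,0,11],0],
  [0,[0,0,14],0],
  [0,[0,0,16],0],
  [0,[0,0,17],0],
  [0,[0,0,17],0],
])

```text
t: 4.95
tool_pos: [0.5474, -0.2322, 0.288]
tool_rot: [0.446, 3.109, -0.0]
contact_force: [-0.4, 0.0, 1.0]
opening: 0.0001
grip_force: 0.8
```

>>> step_arm([
  [0,[0,0,1],0],
  [0,[0,0,2],0],
  [0,[0,0,2],0],
  [0,[0,0,2],0],
])

```text
t: 5.45
tool_pos: [0.5475, -0.2324, 0.2867]
tool_rot: [0.446, 3.109, -0.001]
contact_force: [-1.6, -0.3, 4.4]
opening: -0.0002
grip_force: 2.7
```

>>> step_arm([
  [0,[0,0,1],0],
  [0,[0,0,2],0],
  [0,[0,0,2],0],
  [0,[0,0,2],0],
])

```text
t: 5.95
tool_pos: [0.5478, -0.2326, 0.2857]
tool_rot: [0.446, 3.108, -0.002]
contact_force: [-3.4, -0.2, 8.6]
opening: -0.0001
grip_force: 4.3
```

>>> step_arm([
  [0,[0,0,-3],0],
  [0,[0,0,-10],0],
  [0,[0,0,-40],0],
  [0,[0,0,-80],0],
  [0,[0,0,-120],0],
  [0,[0,0,-120],0],
  [0,[0,0,-120],0],
])

```text
t: 6.82
tool_pos: [0.5471, -0.2319, 0.4027]
tool_rot: [-0.445, -3.109, -0.001]
contact_force: [-0.1, 0.1, -0.8]
opening: 0.0003
grip_force: 0.0
```

Run:
```python
from h import *
o=monitor.get_obs();print(o["t"],o["tool_pos"],o["contact_force"],shift([.5327,-.1403,.403]))
cv2.imwrite("pics/a2.png",cv2.resize(eyes.get_image("scene")[220:310,300:460,::-1],None,fx=5,fy=5,interpolation=2))
```

```text
6.825 [ 0.54714264 -0.23192814  0.40265675] [-0.06171037  0.10208866 -0.76980238] [39.6 83.9 -0.3]
```

View pics/a2.png

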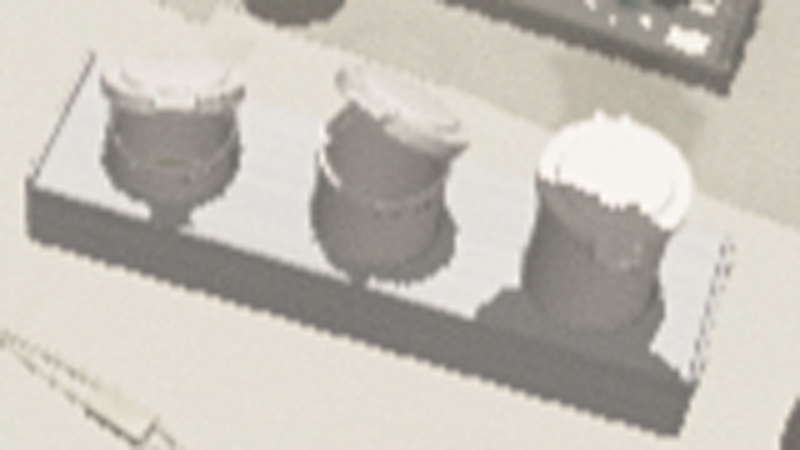

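The tall lid lies flat and bright on its pot (about 615,180 in the crop), and the force and height at the stop agree with it being shut. The other two lids are still open. Next the middle pot.

>>> step_arm([
  [0,[20,42,0],0],
  [0,[39.5,84,0],0],
  [0,[39.5,84,0],0],
  [0,[39.5,84,0],0],
  [0,[39.5,84,30],0],
  [0,[39.5,84,60],0],
  [0,[39.5,84,70],0],
  [0,[39.5,84,75],0],
  [0,[39.5,84,80],0],
  [0,[39.5,84,85],0],
  [0,[39.5,84,90],0],
  [0,[39.5,84,95],0],
])

```text
t: 8.38
tool_pos: [0.5331, -0.1404, 0.3087]
tool_rot: [0.446, 3.109, -0.0]
contact_force: [-0.0, 0.1, -0.1]
opening: -0.0004
grip_force: 0.0
```

>>> step_arm([
  [0,[0,0,5],0],
  [0,[0,0,10],0],
  [0,[0,0,15],0],
  [0,[0,0,20],0],
  [0,[0,0,25],0],
  [0,[0,0,29],0],
  [0,[0,0,33],0],
  [0,[0,0,36],0],
  [0,[0,0,39],0],
  [0,[0,0,41],0],
  [0,[0,0,42],0],
  [0,[0,0,42],0],
])

```text
t: 9.88
tool_pos: [0.5332, -0.1405, 0.2672]
tool_rot: [0.446, 3.109, -0.0]
contact_force: [-1.4, -0.1, 3.2]
opening: -0.0
grip_force: 1.5
```

>>> step_arm([
  [0,[0,0,1],0],
  [0,[0,0,2],0],
  [0,[0,0,2],0],
  [0,[0,0,2],0],
])

```text
t: 10.38
tool_pos: [0.5334, -0.1405, 0.2659]
tool_rot: [0.446, 3.109, -0.001]
contact_force: [-2.5, 0.8, 7.6]
opening: 0.0001
grip_force: 3.6
```

>>> step_arm([
  [0,[0,0,1],0],
  [0,[0,0,1],0],
  [0,[0,0,-3],0],
  [0,[0,0,-10],0],
  [0,[0,0,-40],0],
  [0,[0,0,-80],0],
  [0,[0,0,-120],0],
  [0,[0,0,-140],0],
  [0,[0,0,-140],0],
  [0,[0,0,-140],0],
])

```text
t: 11.62
tool_pos: [0.5327, -0.1403, 0.4024]
tool_rot: [-0.445, -3.107, -0.001]
contact_force: [-0.2, 0.2, -0.1]
opening: 0.0
grip_force: 0.0
```

Run:
```python
from h import *
o=monitor.get_obs();print(o["t"],o["tool_pos"],o["contact_force"],shift([.5182,-.0494,.403]))
cv2.imwrite("pics/a3.png",cv2.resize(eyes.get_image("scene")[220:310,300:460,::-1],None,fx=5,fy=5,interpolation=2))
```

```text
11.625 [ 0.53266091 -0.14029262  0.402447  ] [-0.20218055  0.17672883 -0.11887207] [39.4 83.2 -0.4]
```

View pics/a3.png

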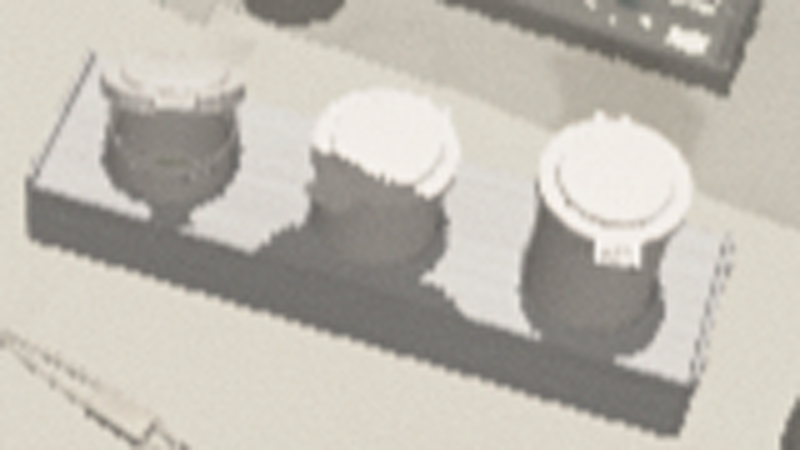

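The tall lid is fully shut, with its tab visible at (617,248). The middle lid is flat too (385,140), and the short one is still open. Now the short pot.

>>> step_arm([
  [0,[20,42,0],0],
  [0,[39.5,83.5,0],0],
  [0,[39.5,83.5,0],0],
  [0,[39.5,83.5,0],0],
  [0,[39.5,83.5,40],0],
  [0,[39.5,83.5,80],0],
  [0,[39.5,83.5,92],0],
  [0,[39.5,83.5,97],0],
  [0,[39.5,83.5,102],0],
  [0,[39.5,83.5,107],0],
  [0,[39.5,83.5,112],0],
  [0,[39.5,83.5,117],0],
])

```text
t: 13.18
tool_pos: [0.5186, -0.0492, 0.2877]
tool_rot: [0.446, 3.109, -0.0]
contact_force: [0.4, -0.4, -0.2]
opening: 0.0003
grip_force: 0.0
```

>>> step_arm([
  [0,[0,0,5],0],
  [0,[0,0,10],0],
  [0,[0,0,15],0],
  [0,[0,0,20],0],
  [0,[0,0,25],0],
  [0,[0,0,29],0],
  [0,[0,0,33],0],
  [0,[0,0,36],0],
  [0,[0,0,39],0],
  [0,[0,0,40],0],
  [0,[0,0,40],0],
])

```text
t: 14.55
tool_pos: [0.5186, -0.0492, 0.2477]
tool_rot: [-0.446, -3.11, -0.0]
contact_force: [-0.7, -0.6, 1.0]
opening: -0.0002
grip_force: 0.3
```

>>> step_arm([
  [0,[0,0,1],0],
  [0,[0,0,2],0],
  [0,[0,0,2],0],
  [0,[0,0,2],0],
])

```text
t: 15.05
tool_pos: [0.5188, -0.0492, 0.2464]
tool_rot: [0.446, 3.109, -0.0]
contact_force: [-2.5, 0.6, 5.8]
opening: 0.0006
grip_force: 2.6
```

>>> step_arm([
  [0,[0,0,1],0],
  [0,[0,0,2],0],
  [0,[0,0,2],0],
  [0,[0,0,2],0],
])

```text
t: 15.55
tool_pos: [0.519, -0.0493, 0.2452]
tool_rot: [0.446, 3.109, -0.0]
contact_force: [-4.4, 0.3, 8.6]
opening: -0.0002
grip_force: 4.5
```

>>> step_arm([
  [0,[0,0,-3],0],
  [0,[0,0,-10],0],
  [0,[0,0,-40],0],
  [0,[0,0,-90],0],
  [0,[0,0,-140],0],
  [0,[0,0,-161],0],
  [0,[30,50,-161],0],
  [0,[60,100,-161],0],
  [0,[60,100,-161],0],
  [0,[60,100,-161],0],
])

```text
t: 16.8
tool_pos: [0.489, 0.0636, 0.4037]
tool_rot: [-0.445, -3.109, 0.001]
contact_force: [0.5, -1.1, 0.8]
opening: -0.0002
grip_force: 0.0
```

Run:
```python
from h import *
o=monitor.get_obs();print(o["t"],o["tool_pos"],o["contact_force"])
cv2.imwrite("pics/a4.png",cv2.resize(eyes.get_image("scene")[200:360,290:530,::-1],None,fx=3.3,fy=3.3,interpolation=2))
```

```text
16.8 [0.48897904 0.06360692 0.40366801] [ 0.51234702 -1.08615702  0.79214976]
```

View pics/a4.png

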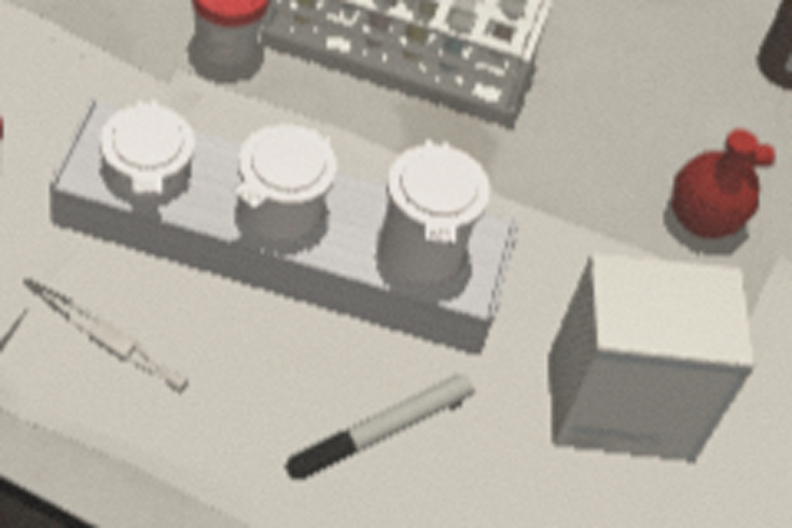

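All three lids lie flat, at (148,145), (287,165) and (438,187) in the crop. The pots are seated, the things in view around the rack look undisturbed, and the arm is clear.

```bash
python3 -c "
from station import finish_job
print(finish_job())"
```

```text
the job is handed in; nothing more can be done
None
```

I pushed all three lids shut in order (tallest, middle, shortest), never reading more than about 10 N, and handed the job in; the last picture shows them flat with the pots still in their wells, but the hand-in returned no verdict.

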